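# Wedge the tube blocks tight in the slant cradle

### The job

Set the narrow aluminium tube block down on the sloping bed of the slant cradle, in the free space between the wide block already in it and the cradle's slanted right wall, the same way round as the wide block and flat on the bed. Then lay the orange wedge flat on the bed, thin end up the slope and straight side towards the blocks, and drive it up into the last gap between narrow block and slanted wall until both blocks are jammed hard against the black spring pad and have pushed it in by about 6 mm. Let go, so that the wedge alone keeps everything tight, and do not disturb the white dropper bottle, the small beaker and the brown bottle standing close by.

Things in the scene. Friction and masses are not known exactly. Their poses are not given: they have to be found in the camera images.
- bed: Sloping white non-slip bed (what lies on it stays) of the grey slant cradle, fixed to the bench, elsewhere and turned in every run. Origin: middle of the well floor, on its surface, 82 mm over the bench. x points up the slope (it rises 30 degrees, away from the robot), y left along the bed, z square off it. The bed's surface spans x -110 to +41, y -68 to +80 mm; all things 'on the bed' are given in this frame.
- well (a point): Middle of the well floor (0, 0, 0 of the bed, same axes). The blocks' well lies between a front lip (inner face x -28.5, 6 mm thick) and a rear rail (inner face x +28.5, 8 mm thick), both 8 mm high and reaching from y -17 to +63; right of y -17 the wedge's lane is open at front and rear. The left wall (34 mm high) has its inner face at y 67.5.
- slant_wall (a point): Middle of the slanted right wall's face, at x 0, y -45, z 14 mm on the bed (same axes). The face runs from y -50 at x -25 to y -40 at x +25, so the lane narrows up the slope by 1 mm in 5, as the wedge does. Wall 28 mm high, 60 long, 14 thick.
- pad (a joint): Black spring pad at the left end of the well: how far it is pushed in to the left, 0 (rest) to 0.010 m. A spring of 0.9 N/mm with 1.8 N preload pushes it back right. A steel pin with a green band comes out of the left wall by as much as the pad is pushed in.
- pad_face (a point): Middle of the black pad's face (44 mm along x, 30 mm high), 17 mm above the bed; at rest at bed y +45 mm, moves with the pad. Axes as the bed.
- wide_block_center (a point): Centre of the wide aluminium tube block (50 x 40 x 45 mm along x, y, z; 4 round holes drawn on top), loose in the well from the start, axes along the bed's, resting on the front lip, 0 to 5 mm off the pad. 0.12 kg.
- wide_block: The same wide block; origin at the centre of its underside.
- narrow_block_center (a point): Centre of the narrow aluminium tube block (50 x 34 x 45 mm along x, y, z; 6 smaller holes drawn on top), loose on the bench at the start. Its 50 mm length shall lie along the slope, either end first. 0.1 to 0.16 kg. With both blocks against the resting pad the gap on its right is 21 mm wide at the front, 11 mm at the rear.
- narrow_block: The same narrow block; origin at the centre of its underside.
- wedge_grip (a point): Middle of the orange wedge's grip lug, 36 mm above its underside: an upright block 24 x 20 mm (x, y) with black lines, top 52 mm above the underside, fixed on the wedge's 20 mm high body. x points to the thin end, y to its left (the straight side, 17.5 mm left of here), z up. The butt, 35 mm wide, is 14 mm behind. 0.06 to 0.09 kg. Lies on the bench at the start.
- wedge_tip (a point): Middle of the wedge's thin end (14 mm wide, 20 high): 91 mm before the lug's middle, 10.5 mm to its left, 10 mm above the underside. The wedge's right side slants by 1 mm in 5. It becomes tight when this end is about 35 mm past the narrow block's front face; each further 5 to 6 mm pushes the pad in 1 mm, taking 5 to 20 N; friction then holds it.
- wedge: The same wedge; origin on its underside below the lug's middle.
- dropper_bottle_center (a point): Centre of a small white bottle with a blue cap, 32 mm across, 75 mm high, standing near the narrow block's +y side; leave it alone.
- small_beaker_center (a point): Centre of a small glass beaker, 47 mm across, 58 mm high, standing behind the wedge's butt; leave it alone.
- amber_bottle_center (a point): Centre of a brown bottle with a black cap, 48 mm across, 100 mm high, standing to the right of the cradle; leave it alone.
Things that resemble listed ones, but are neither listed nor needed, are in the scene too. Of the things like the wedge, leave any that is purple; of the rest the larger one is meant. What is shaped like the narrow_block but purple is not meant.

How it is judged (in metres and radians):
On the way:
1. the narrow block stands in the well, right of the wide one, before the wedge is in (x of narrow_block_center in the frame of bed between -0.006 and 0.006 m and z of narrow_block_center in the frame of bed between 0.018 and 0.0265 m and angle between the z axis of narrow_block and the z axis of bed, either way round below 0.08 rad and angle between the x axis of narrow_block and the x axis of bed, either way round below 0.1 rad and y of narrow_block_center in the frame of bed between -0.03 and -0.004 m), for 0.2 s.
At the end, for the whole second after the job is handed in: Both blocks flat in the well (within 6 mm along the slope, 5 degrees); wedge flat in its lane, thin end 45 to 85 mm past the narrow block's front face, pressing on block and slanted wall with over 1.5 N; spring pad pushed in over 4 mm; all released and at rest (x of narrow_block_center in the frame of bed between -0.006 and 0.006 m and z of narrow_block_center in the frame of bed between 0.018 and 0.0265 m and angle between the z axis of each of narrow_block, wide_block and the z axis of bed, either way round below 0.08 rad and angle between the x axis of each of narrow_block, wide_block, wedge and the x axis of bed, either way round below 0.1 rad and x of wide_block_center in the frame of bed between -0.006 and 0.006 m and z of wide_block_center in the frame of bed between 0.018 and 0.0265 m and y of wide_block_center in the frame of bed above 0.024 m and y of narrow_block_center in the frame of bed between -0.014 and 0 m and value of joint pad above 0.004 m and contact force between wedge and narrow_block above 1.5 N and contact force between wedge and bed above 1.5 N and x of wedge_tip in the frame of bed between 0.02 and 0.06 m and y of wedge_tip in the frame of bed between -0.048 and -0.022 m and z of wedge_tip in the frame of bed between 0.004 and 0.017 m and angle between the z axis of wedge and the z axis of bed, either way round below 0.12 rad and linear speed of each of wedge, narrow_block, wide_block below 0.01 m/s); the robot touches nothing.
It fails at once if a bystander (small bottle, beaker, brown bottle) is shifted by more than 20 mm or tipped (distance of any of dropper_bottle_center, small_beaker_center, amber_bottle_center from where it was at the start of the episode above 0.02 m or angle between any of dropper_bottle_center, small_beaker_center, amber_bottle_center's own z axis and vertical above 0.35 rad).
It also fails if it takes over 69 s, if anything falls off the work surface, if the arm or the gripper's body presses on something with over 40 N, if the wrist force passes 120 N, or if a joint passes its speed limit or range.

### The arm

A 6-joint arm with a two-finger parallel gripper is mounted at the origin on a cart in front of the work surface, level with it; the furniture and walls round the work are solid. World frame = base frame: x ahead of the robot, y to its left, z up, the work surface at z = 0. Lengths are in m, angles in degrees, forces in N, time in s.
With the tool pointing down it reaches from about 0.375 to 0.975 m from the base axis. Payload 3.8 kg.
Tool frame: the origin (TCP) lies on the front face of the gripper's body, between the roots of the fingers; the fingertips stand 73 mm ahead of it and the grasp point (between the pads) lies 54 mm ahead of it; x points along the fingers, z is the direction in which the jaws open and shut, and the axes are right-handed (so a half turn about x gives the same grasp; the last joint's range is limited). The gripper opens to 85 mm and grips with 20 to 120 N. Pads are 22 mm wide; open, the fingers measure 114 mm over their backs; the gripper's body (76 mm by 85 mm) begins 54 mm behind the grasp point. The pads swing forward as they close: fully open they stand 13 mm farther back than shut.
Start: joints at [-70.01, 15.12, 91.902, -0, 72.978, -2.114], TCP at [0.254, -0.625, 0.304] pointing down, gripper open.
Joint ranges: [-150.88, 150.88], [-54.13, 125.18], [17.81, 147.31], [-75.09, 255.09], [0, 152.58], [-146.25, 146.25]. Speed limits (degrees/s): [147.25, 147.25, 180, 180, 180, 180].

### API

Orientations are given as [roll, pitch, yaw] about the fixed x, y, z axes, in that order (R = Rz(yaw) Ry(pitch) Rx(roll)).
In Python, from rig import arm, eoat, read_camera, camera_params, ticket gives the robot as it stands. The module is installed in compiled form; this text tells all that it offers. Calls block until the motion is done:
- arm.goto(position, orientation): joint-space move of the TCP to a pose.
- arm.movel(position, frame=None, vel=0.15): straight line of the TCP; frame=None keeps the orientation; vel is the mean speed in m/s.
- arm.move_joints(angles): joint-space move.
- eoat.move_gripper(opening): finger opening in m; the grip force is fixed at half the most; returns when the fingers have stopped.
- arm.dwell(seconds).
- arm.ik(position, orientation): joint angles nearest the present ones, or None.
- arm.sense(): the state.
- read_camera(name): name is "scene" or "top" or "wrist"; returns the picture (400x640x3 uint8, red, green, blue); there is no depth.
- camera_params(name): a dict with "intrinsics" (3x3 intrinsics, pixels), "k1" (the pictures are not rectified: a ray, as slopes to the right and down, at radius r is drawn at 1 + k1 r^2 times it, then the intrinsics apply), "R" (3x3) and "t" (3): a world point X has camera coordinates R X + t; the wrist camera has in their place "T_tool_cam" (4x4, takes a point from camera to tool coordinates, whose origin is the TCP and whose axes are the tool frame's). Camera axes: x right, y down, z forward; pixel columns grow to the right and rows downward; lengths in m; the calibration is good to about 2 mm. A picture is of the moment at which its call begins: read the wrist's pose just before it. camera_params takes no time and is no camera call.
A pose or a line that the arm cannot do raises arm.MotionError and nothing moves.
- ticket.job_done(): hands the job in, once; it reports no verdict.
The state is a dict: "time": time; "joint_positions": joint angles; "joint_velocities": joint speeds; "joint_torque": joint torques, N m; "tool_pos": TCP position; "eef_rot": TCP orientation; "wrist_force": force on the tool from outside, world axes, zero at the start; "ft_torque": the same for the moment, N m; "gripper_width": finger opening in m.
Only numpy, scipy, OpenCV 4.12 (cv2) and the standard library are available. Lean on these libraries where they do the work, as an engineer would, in place of code of your own. Each camera call takes 0.05 s, during which the arm holds its last target.

## Working session

There is one attempt and no reset: what is moved stays moved. The work goes in short steps, each a Python script; the robot and the scene stay as the last script left them, time stands still between calls to the robot, and variables do not carry over. Pictures are saved under pics/ and viewed, and the job is handed in when it is done.

```bash
mkdir -p pics; ls; python3 - <<'E'
from rig import arm,eoat,read_camera,camera_params
import cv2,numpy as np
s=arm.sense();print({k:np.round(v,3).tolist() for k,v in s.items()})
for n in("scene","top","wrist"):
    p=camera_params(n);print(n,{k:np.round(v,4).tolist() for k,v in p.items()})
    im=read_camera(n);cv2.imwrite(f"pics/{n}0.png",im[:,:,::-1])
E
```

```text
pics
{'time': 0.0, 'joint_positions': [-70.009, 15.168, 91.981, -0.003, 72.977, -2.115], 'joint_velocities': [0.05, -0.091, 0.09, 0.102, 0.033, 0.081], 'joint_torque': [0.001, -51.51, -36.732, -0.0, 0.013, 0.0], 'tool_pos': [0.254, -0.625, 0.303], 'eef_rot': [179.038, 89.873, 111.145], 'wrist_force': [-0.189, 0.417, 0.911], 'ft_torque': [0.002, 0.0, -0.037], 'gripper_width': 0.085}
scene {'intrinsics': [[371.0779, 0.0, 312.8295], [0.0, 371.0779, 196.7302], [0.0, 0.0, 1.0]], 'k1': -0.02, 'R': [[-0.5602, -0.8283, 0.0114], [-0.5984, 0.3951, -0.697], [0.5728, -0.3973, -0.717]], 't': [0.3211, 0.3719, 0.7577]}
top {'intrinsics': [[433.1757, 0.0, 318.3796], [0.0, 433.1757, 205.7544], [0.0, 0.0, 1.0]], 'k1': 0.0305, 'R': [[0.008, -1.0, 0.0057], [-0.9836, -0.0088, -0.18], [0.18, -0.0041, -0.9837]], 't': [0.0179, 0.5164, 1.2101]}
wrist {'intrinsics': [[359.7861, 0.0, 319.1156], [0.0, 359.7861, 199.6268], [0.0, 0.0, 1.0]], 'k1': 0.0056, 'T_tool_cam': [[0.0001, -0.3029, 0.953, -0.0696], [0.0004, -0.953, -0.3029, 0.0774], [1.0, 0.0004, 0.0, -0.0003], [0.0, 0.0, 0.0, 1.0]]}
```

View pics/top0.png

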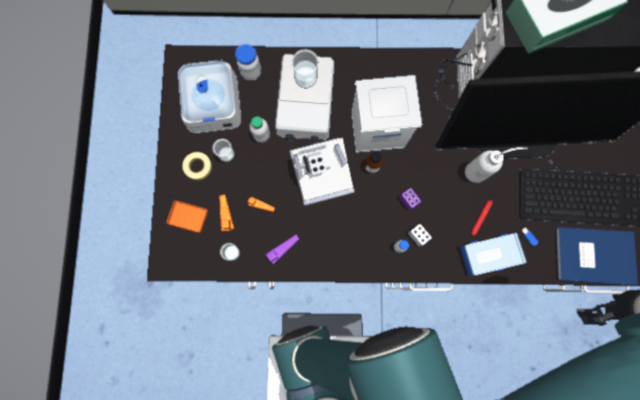

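View pics/scene0.png

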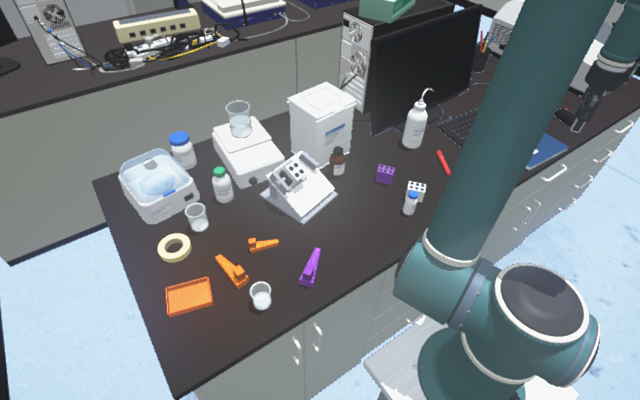

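View pics/wrist0.png

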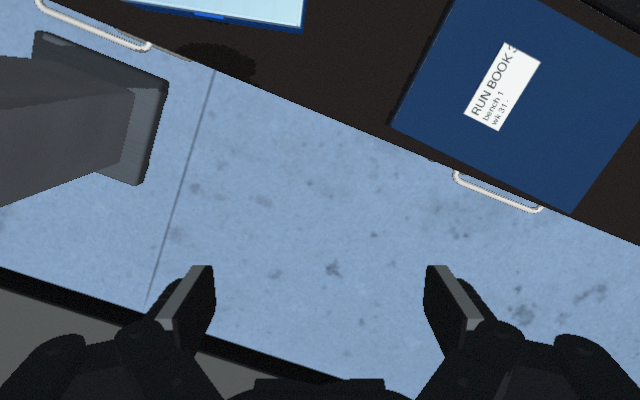

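```bash
cat > h.py <<'E'
import cv2,numpy as np
from scipy.spatial.transform import Rotation as Ro
from rig import arm,eoat,read_camera,camera_params,ticket
def campose(name,s=None):
    p=camera_params(name);K=np.array(p["intrinsics"])
    if name!="wrist":
        R=np.array(p["R"]);t=np.array(p["t"]);return K,p["k1"],R,t
    T=np.array(p["T_tool_cam"]);Rt=Ro.from_euler('xyz',s["eef_rot"],degrees=True).as_matrix()
    Rwc=Rt@T[:3,:3];c=Rt@T[:3,3]+np.array(s["tool_pos"])
    return K,p["k1"],Rwc.T,-Rwc.T@c
def undist(cp,uv):
    K,k,R,t=cp
    d=(np.atleast_2d(uv)-K[:2,2])/[K[0,0],K[1,1]];x=d.copy()
    for _ in range(20): x=d/(1+k*(x**2).sum(1,keepdims=True))
    return x
def ray(cp,uv):
    K,k,R,t=cp;x=undist(cp,uv)
    d=np.c_[x,np.ones(len(x))]@R
    return -R.T@t,d
def onplane(cp,uv,p0,n):
    c,d=ray(cp,uv);n=np.array(n,float)
    lam=((np.array(p0)-c)@n)/(d@n);return c+lam[:,None]*d
def onz(cp,uv,z): return onplane(cp,uv,[0,0,z],[0,0,1])
def proj(cp,X):
    K,k,R,t=cp;X=np.atleast_2d(X)@R.T+t;x=X[:,:2]/X[:,2:]
    x=x*(1+k*(x**2).sum(1,keepdims=True));return x*[K[0,0],K[1,1]]+K[:2,2]
def shot(name,fn):
    s=arm.sense();im=read_camera(name)[:,:,::-1].copy();cv2.imwrite(f"pics/{fn}.png",im)
    import pickle;pickle.dump((name,{k:np.array(v) for k,v in s.items()},im),open(f"pics/{fn}.pkl","wb"));return s,im
def load(fn):
    import pickle;name,s,im=pickle.load(open(f"pics/{fn}.pkl","rb"));return campose(name,s),im,s
def crop(im,fn,x0,y0,x1,y1,k): cv2.imwrite(f"pics/{fn}.png",cv2.resize(im[y0:y1,x0:x1],None,fx=k,fy=k,interpolation=cv2.INTER_CUBIC))
E
python3 - <<'E'
from h import *
im=cv2.imread("pics/top0.png");crop(im,"top0c",160,120,440,280,2.8)
cp=campose("top")
for n,uv,z in [("narrow",(420,235),.045),("dropper",(403,246),.075),("purple",(411,198),.045),("wedgebig",(226,212),.02),("beaker",(229,252),.058),("cradle",(318,165),.1),("amber",(373,158),.1)]:
    print(n,onz(cp,uv,z).round(3))
E
```

```text
narrow [[ 0.434 -0.27   0.045]]
dropper [[ 0.399 -0.214  0.075]]
purple [[ 0.542 -0.248  0.045]]
wedgebig [[0.5   0.294 0.02 ]]
beaker [[0.38  0.273 0.058]]
cradle [[0.624 0.024 0.1  ]]
amber [[ 0.645 -0.131  0.1  ]]
```

View pics/top0c.png

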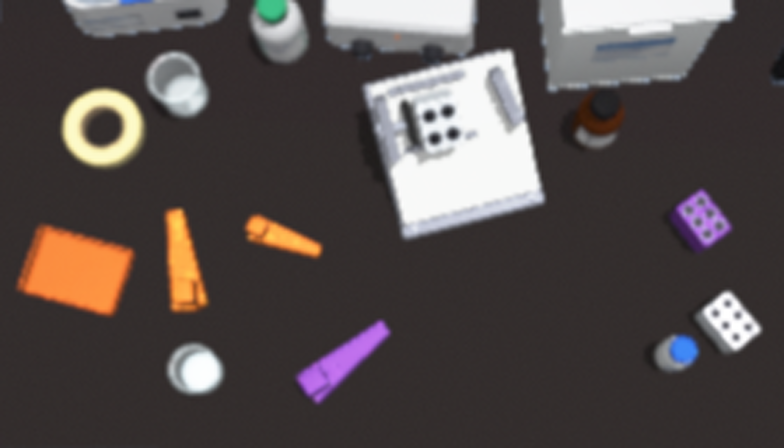

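```bash
cat >> h.py <<'E'
def rot(a,j):
    a=np.array(a,float);a/=np.linalg.norm(a);j=np.array(j,float);j-=a*(a@j);j/=np.linalg.norm(j)
    return np.c_[a,np.cross(j,a),j]
def eul(R): return Ro.from_matrix(R).as_euler('xyz',degrees=True).tolist()
def best(pos,a,j):
    """ik for both half turns; return euler + joints with least travel"""
    q0=np.array(arm.sense()["joint_positions"]);o=[]
    for s in (1,-1):
        e=eul(rot(a,s*np.array(j,float)));q=arm.ik(list(pos),e)
        if q is not None: o.append((np.abs(np.array(q)-q0).max(),s,e,np.round(q,1).tolist()))
    return sorted(o,key=lambda t:t[0])
E
python3 - <<'E'
from h import *
for p,a,j in [((.434,-.27,.30),(0,0,-1),(1,1,0)),((.52,0.0,.38),(0.5,.12,-.866),(0,1,0)),((.52,0.0,.38),(0.5,.12,-.866),(1,0,0)),((.45,.29,.3),(0,0,-1),(0,1,0))]:
    for b in best(p,a,j): print(b[0].round(),b[1],b[3])
E
```

```text
78.0 1 [-34.7, -2.6, 111.9, 0.0, 70.7, -79.7]
102.0 -1 [-34.7, -2.6, 111.9, 0.0, 70.7, 100.3]
75.0 -1 [-8.6, -19.4, 121.3, 14.5, 50.2, 73.0]
105.0 1 [-8.6, -19.4, 121.3, 14.5, 50.2, -107.0]
61.0 1 [-8.6, -19.4, 121.3, 14.5, 50.2, -13.0]
100.0 1 [30.1, 0.1, 109.2, -0.0, 70.7, -59.9]
122.0 -1 [30.1, 0.1, 109.2, -0.0, 70.7, 120.1]<stdin>:3: UserWarning: Gimbal lock detected. Setting third angle to zero since it is not possible to uniquely determine all angles.
```

```bash
python3 - 2>/dev/null <<'E'
from h import *
b=best((.434,-.27,.28),(0,0,-1),(1,1,0))[0]
arm.goto([.434,-.27,.28],b[2]); arm.dwell(.2)
s,im=shot("wrist","w1");print(s["time"],s["tool_pos"],s["eef_rot"])
s2,im2=shot("top","top1"); crop(im2,"top1c",160,120,440,280,2.8)
E
```

```text
1.8333 [ 0.43390329 -0.2708257   0.28006531] [-133.22659067   89.98812084  -88.31268489]
```

View pics/w1.png

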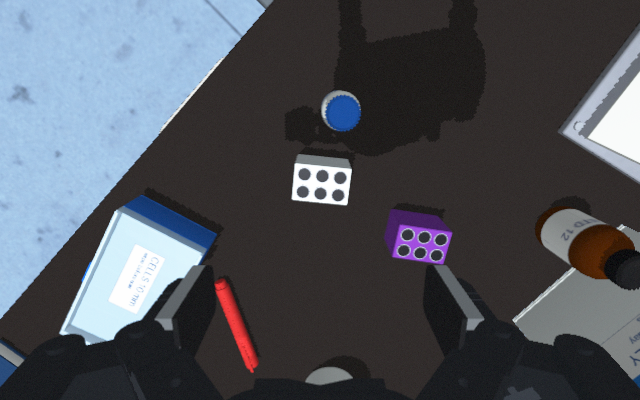

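```bash
python3 - 2>/dev/null <<'E'
from h import *
cp,im,s=load("w1")
crop(im,"w1c",260,80,460,270,3)
hsv=cv2.cvtColor(im,cv2.COLOR_BGR2HSV)
sub=hsv[150:215,280:365]
m=np.zeros(im.shape[:2],np.uint8);m[150:215,280:365]=((sub[...,1]<60)&(sub[...,2]>190))*255
m=cv2.morphologyEx(m,cv2.MORPH_CLOSE,np.ones((15,15)))
c=max(cv2.findContours(m,0,1)[0],key=cv2.contourArea)[:,0].astype(float)
P=onz(cp,c,.045)[:,:2]*1000
r=cv2.minAreaRect(P.astype(np.float32));print(r); print(cv2.boxPoints(r))
print(proj(cp,np.c_[cv2.boxPoints(r)/1000,[.045]*4]).round(1))
# dropper cap
sub=((hsv[...,0]>100)&(hsv[...,0]<125)&(hsv[...,1]>150)).astype(np.uint8);sub[:,:300]=0;sub[:,400:]=0;sub[160:]=0
c=max(cv2.findContours(sub,0,1)[0],key=cv2.contourArea)[:,0].astype(float);print("cap",onz(cp,c.mean(0),.075))
E
```

```text
((438.25531005859375, -272.9349670410156), (49.66117858886719, 33.35174560546875), 39.0374870300293)
[[ 408.4656  -275.62125]
 [ 429.47147 -301.5267 ]
 [ 468.045   -270.2487 ]
 [ 447.03915 -244.34323]]
[[294.2 162.5]
 [291.1 199.3]
 [346.6 204.7]
 [351.5 168.3]]
cap [[ 0.40564511 -0.21739747  0.075     ]]
```

View pics/w1c.png

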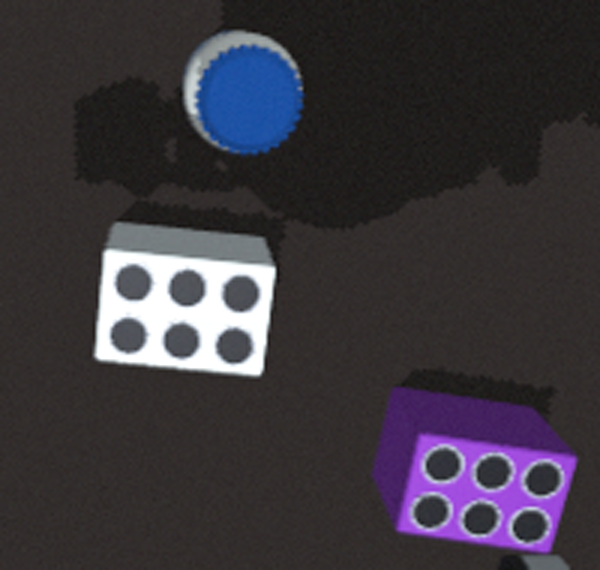

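```bash
python3 - 2>/dev/null <<'E'
from h import *
y=np.radians(39.04);x,yy=.43826,-.27293
e=eul(rot((0,0,-1),(np.cos(y),np.sin(y),0)))
arm.goto([x,yy,.16],e)
arm.movel([x,yy,.084],vel=.12)
w=eoat.move_gripper(.04)
s=arm.sense();print(w,s["gripper_width"],s["tool_pos"],s["time"])
arm.movel([x,yy,.24],vel=.2)
s,im=shot("wrist","w2");print(s["gripper_width"],s["wrist_force"],s["time"])
E
```

```text
False 0.04934363155363804 [ 0.43901737 -0.27345975  0.08506244] 3.6917
0.049018317121094036 [ 0.08707227  0.36950436 -2.61401439] 4.625
```

View pics/w2.png

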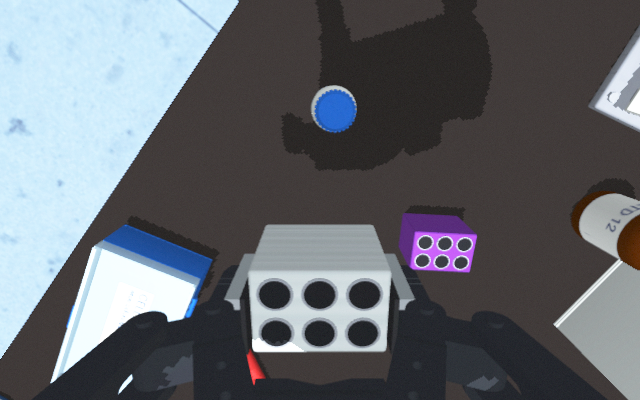

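```bash
python3 - 2>/dev/null <<'E'
from h import *
cp=campose("top")
W=onz(cp,(317,164.6),.12)[0];print(W)
th=np.radians(14)
Rz=Ro.from_euler('z',14,degrees=True).as_matrix();Rb=Rz@Ro.from_euler('y',-30,degrees=True).as_matrix()
O=W-Rb@[0,.022,.045];print("O",O,Rb[:,0])
for tgt in [(0,-.06,.27),(-.02,-.06,.27),(0,-.08,.25)]:
    p=O+Rb@np.array(tgt)
    for b in best(p,-Rb[:,2],Rb[:,0]): print(tgt,p.round(3),b[1],b[3])
E
```

```text
[0.6190199  0.02730831 0.12      ]
O [0.64617384 0.01140504 0.08102886] [0.84030075 0.20951051 0.5       ]
(0, -0.06, 0.27) [ 0.53  -0.079  0.315] 1 [-19.3, -13.5, 123.7, 22.3, 46.3, -45.5]
(0, -0.06, 0.27) [ 0.53  -0.079  0.315] -1 [-19.3, -13.5, 123.7, 22.3, 46.3, 134.5]
(-0.02, -0.06, 0.27) [ 0.513 -0.084  0.305] 1 [-20.7, -15.0, 125.9, 23.3, 46.1, -47.6]
(-0.02, -0.06, 0.27) [ 0.513 -0.084  0.305] -1 [-20.7, -15.0, 125.9, 23.3, 46.1, 132.4]
(0, -0.08, 0.25) [ 0.544 -0.096  0.298] 1 [-20.8, -10.3, 123.0, 24.0, 44.5, -48.7]
(0, -0.08, 0.25) [ 0.544 -0.096  0.298] -1 [-20.8, -10.3, 123.0, 24.0, 44.5, 131.3]
```

```bash
python3 - 2>/dev/null <<'E'
from h import *
Rz=Ro.from_euler('z',14,degrees=True).as_matrix();Rb=Rz@Ro.from_euler('y',-30,degrees=True).as_matrix()
O=np.array([.646,.0114,.082]);p=O+Rb@[-.01,-.07,.27]
arm.goto(p.tolist(),eul(rot(-Rb[:,2],Rb[:,0])));arm.dwell(.3)
s,im=shot("wrist","w3");print(s["time"],s["tool_pos"],p)
E
```

```text
5.9 [ 0.5235833  -0.09195492  0.31032717] [ 0.5235416  -0.09127526  0.31082686]
```

View pics/w3.png

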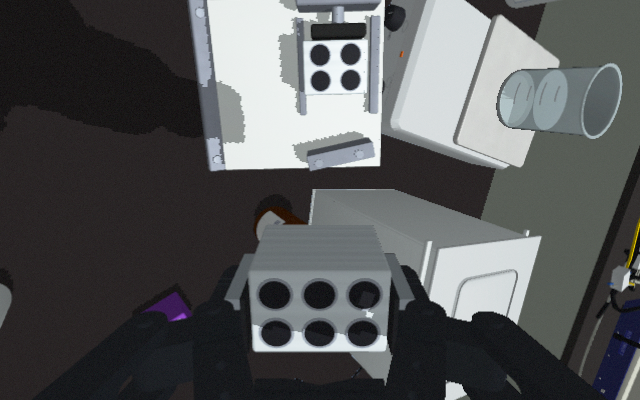

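```bash
python3 - 2>/dev/null <<'E'
from h import *
cp,im,s=load("w3")
crop(im,"w3c",190,0,390,180,4)
E
```

```text
(no output)
```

View pics/w3c.png

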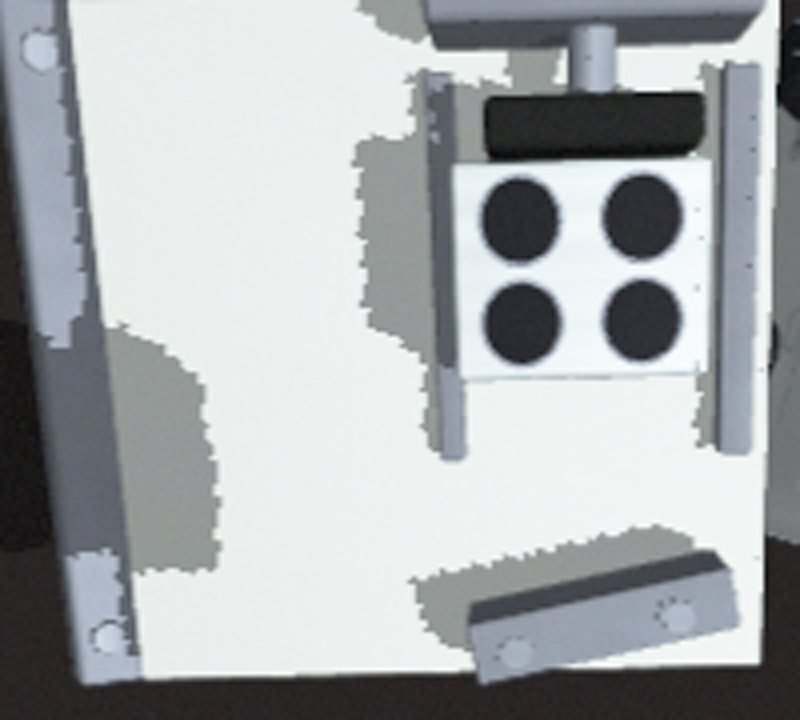

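```bash
cat > fit.py <<'E'
from h import *
from scipy.optimize import least_squares
def fit(cp,B,U):
    B=np.array(B,float)/1000;U=np.array(U,float)
    out={}
    def T(v): return np.array(v[:3]),Ro.from_euler('ZYX',[v[3],v[4],v[5]],degrees=True).as_matrix()
    def f6(v):
        O,R=T(v);return (proj(cp,B@R.T+O)-U).ravel()
    v=np.array([.646,.011,.082,14,-30,0])
    r6=least_squares(f6,v,x_scale=[.01,.01,.01,1,1,1])
    f3=lambda w:f6(np.array([w[0],w[1],.082,w[2],-30,0]))
    r3=least_squares(f3,v[[0,1,3]],x_scale=[.01,.01,1])
    print("6dof",r6.x.round(4),"rms",np.sqrt((r6.fun**2).mean()).round(2))
    print("3dof",r3.x.round(4),"rms",np.sqrt((r3.fun**2).mean()).round(2))
    print(np.c_[r6.fun.reshape(-1,2),r3.fun.reshape(-1,2)].round(1))
    return r6.x,r3.x
E
python3 - 2>/dev/null <<'E'
from fit import *
cp,im,s=load("w3")
B=[(41,-68,0),(-110,-68,0),(-34.5,-17,8),(-28.5,-17,8),(28.5,-17,8),(36.5,-17,8)]
U=np.array([(760,665),(142,679),(442,460),(466,459),(720,452),(750,454)])/4+[190,0]-.375
v6,v3=fit(cp,B,U)
for v in (v6,[*v3[:2],.082,v3[2],-30,0]):
    O=np.array(v[:3]);R=Ro.from_euler('ZYX',v[3:],degrees=True).as_matrix()
    W=np.array([(454,163),(712,160),(706,373),(463,380)])/4+[190,0]-.375
    print("wide top",((onplane(cp,W,O+R[:,2]*.045,R[:,2])-O)@R*1000).round(1).tolist())
    W=np.array([(472,627),(724,570)])/4+[190,0]-.375
    print("wall top",((onplane(cp,W,O+R[:,2]*.028,R[:,2])-O)@R*1000).round(1).tolist())
    W=np.array([(780,0),(770,330)])/4+[190,0]-.375
    print("rear edge",((onplane(cp,W,O,R[:,2])-O)@R*1000).round(1).tolist())
    W=np.array([(490,158),(690,158)])/4+[190,0]-.375
    print("pad top edge",((onplane(cp,W,O+R[:,2]*.032,R[:,2])-O)@R*1000).round(1).tolist())
E
```

```text
6dof [ 6.53700e-01  1.27000e-02  7.96000e-02  1.54456e+01 -2.97656e+01
 -1.33710e+00] rms 0.32
3dof [6.52200e-01 1.26000e-02 1.55232e+01] rms 0.37
[[ 0.  -0.   0.3 -0.1]
 [-0.  -0.  -0.3 -0.1]
 [-0.2 -0.  -0.4  0.1]
 [ 0.4  0.1  0.2  0.1]
 [-0.7  0.4 -0.5  0.4]
 [ 0.6 -0.3  0.9 -0.3]]
wide top [[-28.0, 40.8, 45.0], [21.5, 40.2, 45.0], [21.0, 1.1, 45.0], [-27.7, 0.8, 45.0]]
wall top [[-28.0, -52.1, 28.0], [27.8, -40.7, 28.0]]
rear edge [[41.3, 76.7, -0.0], [41.1, 9.6, 0.0]]
pad top edge [[-21.3, 43.1, 32.0], [18.7, 42.2, 32.0]]
wide top [[-27.6, 41.2, 45.0], [21.3, 40.5, 45.0], [20.9, 1.9, 45.0], [-27.3, 1.7, 45.0]]
wall top [[-27.8, -51.4, 28.0], [27.6, -40.1, 28.0]]
rear edge [[40.7, 75.4, -0.0], [40.7, 9.2, 0.0]]
pad top edge [[-20.9, 43.2, 32.0], [18.6, 42.2, 32.0]]
```

```bash
cat > bed.py <<'E'
from h import *
O=np.array([.6522,.0126,.082]);RB=Ro.from_euler('ZYX',[15.5,-30,0],degrees=True).as_matrix()
def w(b): return O+RB@(np.array(b,float)/1000)
def tcpb():
    s=arm.sense();return (RB.T@(np.array(s["tool_pos"])-O)*1000),RB.T@np.array(s["wrist_force"]),s
EX=eul(rot(-RB[:,2],RB[:,0]))   # jaws along bed x
EY=eul(rot(-RB[:,2],RB[:,1]))
E
python3 - 2>/dev/null <<'E'
from bed import *
# held block in tool frame
p=camera_params("wrist");T=np.array(p["T_tool_cam"]);cp=(np.array(p["intrinsics"]),p["k1"],T[:3,:3].T,-T[:3,:3].T@T[:3,3])
cw,im,s=load("w3");crop(im,"w3d",220,215,420,365,4)
for d in(.038,.040): print(onplane(cp,[(248,270),(390,270),(387,352),(252,352)],[d,0,0],[1,0,0]).round(4).tolist())
print(arm.ik(w((0,-18.7,124)).tolist(),EX),arm.ik(w((0,-12,84)).tolist(),EX))
E
```

```text
[[0.038, 0.0189, -0.0241], [0.038, 0.0189, 0.0234], [0.038, -0.0143, 0.0243], [0.038, -0.0143, -0.0246]]
[[0.04, 0.0178, -0.0245], [0.04, 0.0178, 0.0239], [0.04, -0.016, 0.0248], [0.04, -0.016, -0.025]]
[-10.24790807   1.36858596 124.89331461  26.69718804  28.91156966
 -46.42898807] [ -8.50345791   6.0216197  124.37220401  29.22416213  24.62014422
 -48.04554258]
```

View pics/w3d.png

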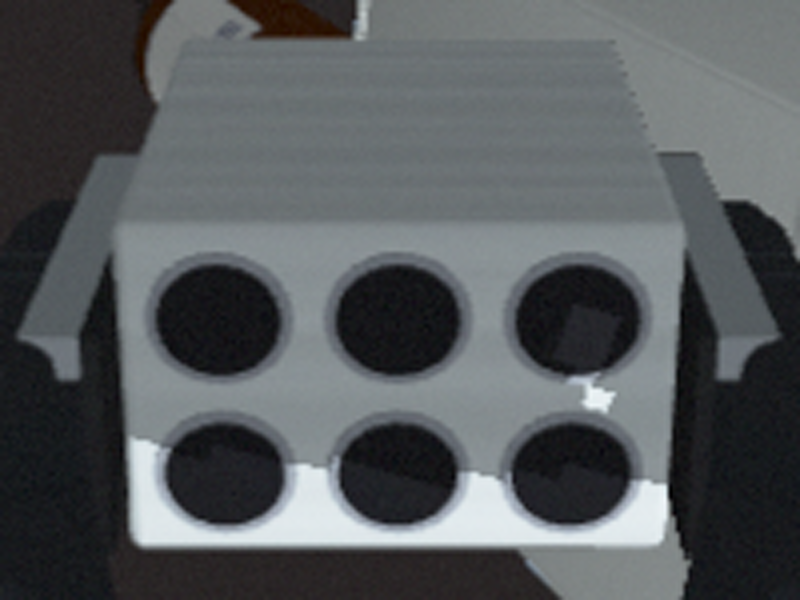

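```bash
python3 - 2>/dev/null <<'E'
from bed import *
arm.goto(w((0,-20,125)).tolist(),EX)
arm.dwell(.1)
b,f,s=tcpb();f0=f;print(b.round(1),f.round(2),s["time"])
arm.movel(w((0,-20,91)).tolist(),vel=.1)
for z in np.arange(89.5,78,-.75):
    arm.movel(w((0,-20,z)).tolist(),vel=.03);arm.dwell(.05)
    b,f,s=tcpb();print(round(z,2),b.round(1),(f-f0).round(1))
    if (f-f0)[2]>4: break
print(s["time"])
shot("scene","s4")
E
```

```text
[  1.9 -21.3 126.7] [ 0.07  0.23 -0.9 ] 6.725
89.5 [  0.4 -20.1  89.9] [-0.2 -0.3 -0.4]
88.75 [ -0.  -20.   88.8] [-0.5  0.1 -0.4]
88.0 [ -0. -20.  88.] [-0.5 -0.7  0.1]
87.25 [ -0.1 -20.   87.2] [-0.9 -0.8 -0.8]
86.5 [ -0.  -20.   86.5] [ 0.2 -0.7  0.6]
85.75 [ -0.  -20.   85.7] [ 0.3 -0.3 -0.4]
85.0 [ -0.1 -20.   85. ] [ 0.  -0.2 -0.7]
84.25 [ -0.  -20.   84.9] [-3.6  0.3  8.6]
9.6167
```

```bash
python3 - 2>/dev/null <<'E'
from bed import *
b,f0,s=tcpb()
z=85.3
arm.movel(w((0,-20,z)).tolist(),vel=.03);arm.dwell(.1)
b,f0,s=tcpb();print(b.round(1),f0.round(1))
for y in np.arange(-19,-9,1):
    arm.movel(w((0,y,z)).tolist(),vel=.03);arm.dwell(.05)
    b,f,s=tcpb();print(y,b.round(1),(f-f0).round(1))
    if (f-f0)[1]<-3: break
print(s["time"]);shot("wrist","w5");shot("top","t5")
E
```

```text
[ -0.  -20.   85.2] [-0.6  0.  -1. ]
-19 [ -0.1 -18.9  85.2] [-0.7 -0.5  0.5]
-18 [ -0.  -18.   85.3] [-0.2  0.3  0.3]
-17 [  0.  -17.   85.3] [0.  0.1 0.1]
-16 [  0.  -15.9  85.3] [ 0.9 -0.3  0.2]
-15 [  0.1 -15.   85.3] [ 0.2 -0.5  0.2]
-14 [  0.1 -14.   85.3] [-0.4 -0.7 -0.9]
-13 [  0.  -13.   85.3] [-0.6 -1.  -0. ]
-12 [  0.  -12.2  85.3] [-0.9 -2.4  0.1]
-11 [  0.1 -11.3  85.3] [-0.1 -4.1 -0.1]
12.7167
```

View pics/w5.png

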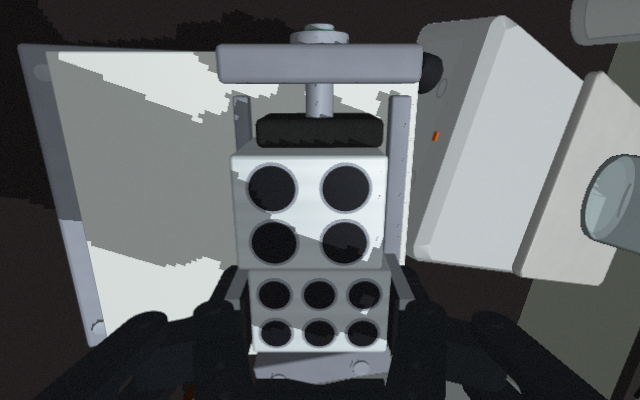

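```bash
python3 - 2>/dev/null <<'E'
from bed import *
arm.movel(w((0,-12.2,85.3)).tolist(),vel=.03)
arm.movel(w((0,-12.2,84.4)).tolist(),vel=.03);arm.dwell(.1)
b,f,s=tcpb();print(b.round(1),f.round(1))
eoat.move_gripper(.064);b,f,s=tcpb();print(b.round(1),f.round(1),s["gripper_width"])
arm.movel(w((0,-12.2,150)).tolist(),vel=.15)
arm.goto(w((-20,-60,250)).tolist(),EX);arm.dwell(.2)
s,im=shot("wrist","w6");print(s["time"]);crop(im,"w6c",170,0,410,190,3.2)
E
```

```text
[  0.1 -12.1  84.9] [-2.9 -1.9  7. ]
[  0.1 -11.9  84.3] [-0.4  0.6  0.3] 0.06415269659049089
15.025
```

View pics/w6c.png

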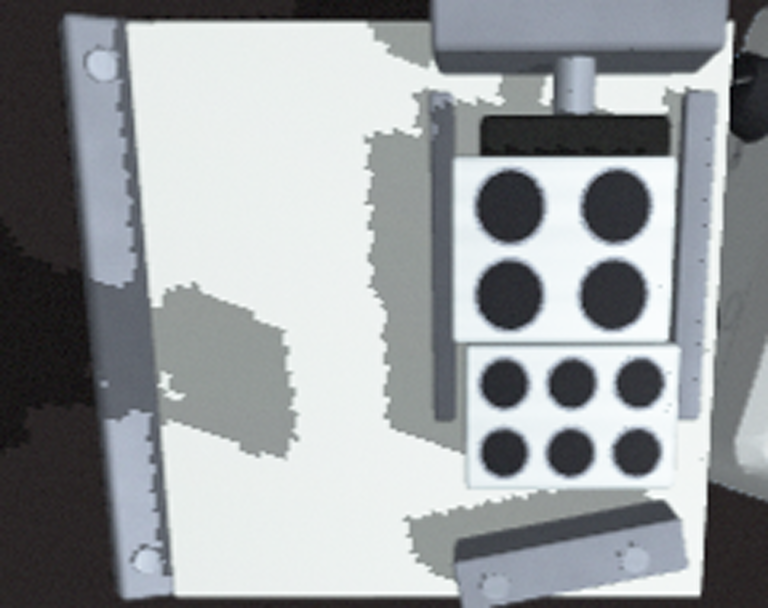

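```bash
python3 - 2>/dev/null <<'E'
from fit import *
import bed
cp,im,s=load("w6")
U=lambda a:np.array(a)/3.2+[170,0]-.34
v6,v3=fit(cp,[(41,-68,0),(-110,-68,0),(-110,80,0),(-28.5,-17,8),(28.5,-17,8),(36.5,-17,8)],U([(700,597),(172,597),(126,23),(453,421),(681,419),(699,419)]))
for n,a,z in [("narrow",[(467,347),(679,344),(676,487),(469,488)],.045),("wide",[(453,157),(676,155),(670,341),(456,342)],.045),("walltop",[(456,561),(675,514)],.028)]:
    print(n,((onplane(cp,U(a),bed.O+bed.RB[:,2]*z,bed.RB[:,2])-bed.O)@bed.RB*1000).round(1).tolist())
# wedge look pose
for a in (0,15,-15): print(best((.47,.29,.28),(0,0,-1),(np.sin(np.radians(a)),np.cos(np.radians(a)),0)))
E
```

```text
6dof [ 6.52100e-01  1.25000e-02  8.22000e-02  1.57014e+01 -3.03179e+01
 -9.31700e-01] rms 1.03
3dof [6.52400e-01 1.25000e-02 1.56541e+01] rms 1.06
[[ 0.9  0.4  0.7  0.1]
 [ 0.4  0.4  0.7  0.3]
 [ 0.  -0.5 -0.3 -0.9]
 [ 1.  -0.4  1.3 -0.1]
 [-3.   0.1 -3.   0.4]
 [ 0.8  0.1  0.8  0.4]]
narrow [[-25.1, 3.8, 45.0], [23.5, 4.5, 45.0], [24.6, -28.5, 45.0], [-24.7, -28.8, 45.0]]
wide [[-28.0, 44.2, 45.0], [20.8, 44.5, 45.0], [21.4, 5.1, 45.0], [-27.6, 4.9, 45.0]]
walltop [[-28.3, -50.7, 28.0], [27.5, -38.4, 28.0]]
[(np.float64(49.17263623851676), 1, [-90.0, 90.0, 0.0], [29.1, 2.8, 108.6, -0.0, 68.6, -60.9]), (np.float64(169.2427308408143), -1, [90.0, 90.0, 0.0], [29.1, 2.8, 108.6, -0.0, 68.6, 119.1])]
[(np.float64(49.17263623851676), 1, [-75.0, 90.0, 0.0], [29.1, 2.8, 108.6, -0.0, 68.6, -45.9]), (np.float64(184.24273084081426), -1, [105.0, 90.0, 0.0], [29.1, 2.8, 108.6, -0.0, 68.6, 134.1])]
[(np.float64(49.17263623851676), 1, [-104.99999999999999, 90.0, 0.0], [29.1, 2.8, 108.6, 0.0, 68.6, -75.9]), (np.float64(154.24273084081432), -1, [75.0, 90.0, 0.0], [29.1, 2.8, 108.6, -0.0, 68.6, 104.1])]
```

```bash
python3 - 2>/dev/null <<'E'
from h import *
e=eul(rot((0,0,-1),(-.15,.99,0)))
arm.goto([.47,.29,.28],e);arm.dwell(.2)
s,im=shot("wrist","w7");print(s["time"],s["tool_pos"])
eoat.move_gripper(.06)
E
```

```text
16.6833 [0.47043856 0.28885989 0.28007048]
```

View pics/w7.png

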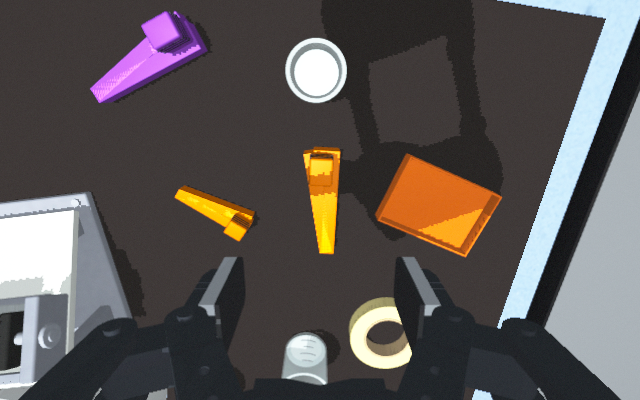

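```bash
python3 - 2>/dev/null <<'E'
from h import *
cp,im,s=load("w7");crop(im,"w7c",290,130,380,265,4.4);crop(im,"w7d",170,130,380,265,3.5)
E
```

```text
(no output)
```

View pics/w7c.png

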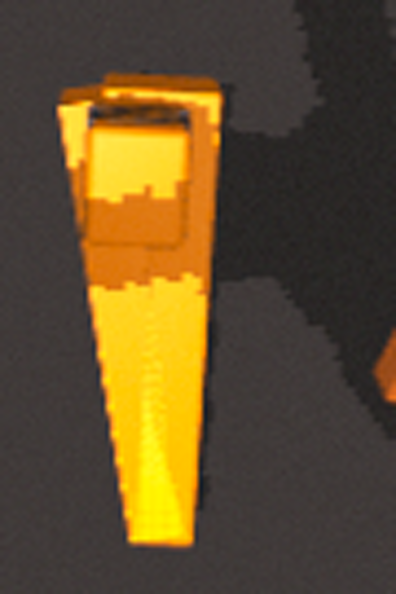

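View pics/w7d.png

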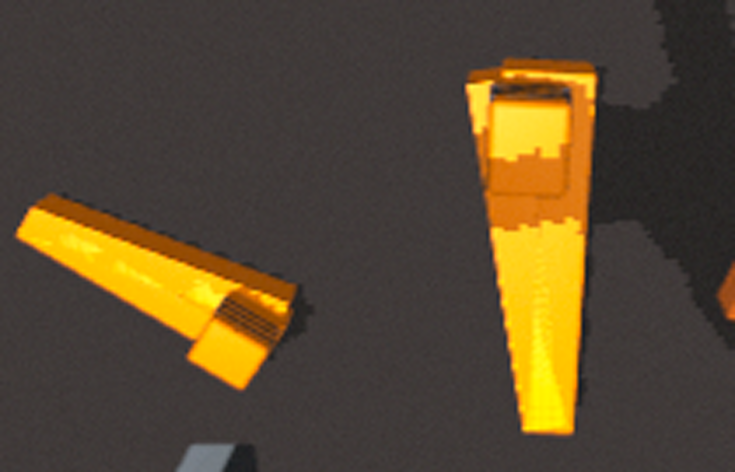

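```bash
python3 - 2>/dev/null <<'E'
from h import *
cp,im,s=load("w7")
U=lambda a:np.array(a)/4.4+[290,130]-.39
P=onz(cp,U([(193,545),(129,543),(221,92),(58,103)]),.02)[:,:2]*1000
print(P.round(1))
d=P[0]-P[2];L=np.linalg.norm(d);d/=L;n=np.array([-d[1],d[0]]);print("straight len",L,"yaw",np.degrees(np.arctan2(d[1],d[0])),"tip w",np.linalg.norm(P[0]-P[1]),"butt",np.linalg.norm(P[2]-P[3]),"slant yaw",np.degrees(np.arctan2(*(P[1]-P[3])[::-1])))
tip=(P[0]+P[1])/2
lugA=P[0]-91*d-17.5*n; lugB=P[2]+14*d-17.5*n
print("lug from tip",lugA,"from butt",lugB)
Q=onz(cp,U([(90,123),(187,127),(184,246),(86,242)]),.052)[:,:2]*1000
print("lug top",Q.round(1),Q.mean(0),np.linalg.norm(Q[0]-Q[1]),np.linalg.norm(Q[1]-Q[2]))
# beaker
print("beaker",onz(cp,(316,70),.058))
E
```

```text
[[551.4 316. ]
 [553.  301.4]
 [447.4 305.1]
 [454.7 271.6]]
straight len 104.55956026188515 yaw 5.990005212497006 tip w 14.684455164616141 butt 34.23636545203527 slant yaw 16.841906105762554
lug from tip [462.69820488 289.07160389] from butt [463.13623986 289.11756597]
lug top [[451.7 278.7]
 [449.7 297.1]
 [473.  300.3]
 [475.  281.3]] [462.36801999 289.34869305] 18.471470286916055 23.470539941265386
beaker [[0.38300281 0.27371938 0.058     ]]
```

```bash
python3 - 2>/dev/null <<'E'
from h import *
y=np.radians(6.0);d=np.array([np.cos(y),np.sin(y)]);x,yy=.4627,.2892
e=eul(rot((0,0,-1),(-d[1],d[0],0)))
arm.goto([x,yy,.16],e)
arm.movel([x,yy,.0955],vel=.12);arm.dwell(.1)
s=arm.sense();print(s["tool_pos"],s["wrist_force"])
eoat.move_gripper(.01)
s=arm.sense();print(s["gripper_width"],s["tool_pos"],s["wrist_force"],s["time"])
arm.movel([x,yy,.26],vel=.2)
s,im=shot("wrist","w8");print(s["gripper_width"],s["wrist_force"],s["time"])
E
```

```text
[0.46379399 0.28981399 0.09696558] [ 0.37296083 -0.54149276  0.51866814]
0.01888862010622638 [0.46309254 0.2893933  0.0960803 ] [-0.87736488 -0.58819818  3.53152202] 18.7333
0.01929977197916448 [ 0.34953439 -0.1559485  -0.79097115] 19.7083
```

View pics/w8.png

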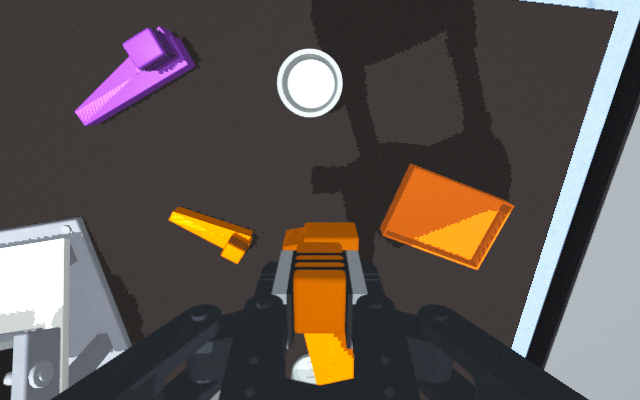

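```bash
python3 - 2>/dev/null <<'E'
from bed import *
X,Y=-12-91,-49.2
print(w((X,Y,195)),arm.ik(w((X,Y,195)).tolist(),EY),arm.ik(w((X,Y,96)).tolist(),EY),arm.ik(w((X+45,Y,96)).tolist(),EY))
E
```

```text
[ 0.48543773 -0.08470419  0.19937495] None None None
```

```bash
python3 - 2>/dev/null <<'E'
from bed import *
for nm,J in (("EY",RB[:,1]),("EX",RB[:,0])):
  for X in (-103,-93,-83,-73,-60):
    for z in (96,195):
        r=[(b[1],b[3]) for b in best(w((X,-49.2,z)),-RB[:,2],J)]
        print(nm,X,z,r)
for sg in (1,-1):
    q=[-15,-10,130,30,40,-110]
E
```

```text
EY -103 96 [(-1, [-18.6, 2.8, 133.6, 43.4, 24.1, 18.9])]
EY -103 195 [(-1, [-22.8, -10.9, 134.8, 31.8, 36.0, 29.0])]
EY -93 96 [(-1, [-17.9, 3.1, 132.6, 42.0, 24.3, 20.9])]
EY -93 195 [(-1, [-22.0, -10.4, 133.8, 31.1, 36.1, 30.4])]
EY -83 96 [(-1, [-17.3, 3.3, 131.6, 40.6, 24.6, 22.9])]
EY -83 195 [(-1, [-21.2, -9.9, 132.8, 30.4, 36.2, 31.8])]
EY -73 96 [(-1, [-16.6, 3.6, 130.6, 39.3, 24.9, 24.9])]
EY -73 195 [(-1, [-20.5, -9.4, 131.7, 29.7, 36.3, 33.2])]
EY -60 96 [(-1, [-15.9, 4.0, 129.3, 37.6, 25.2, 27.3])]
EY -60 195 [(1, [-19.5, -8.7, 130.4, 28.8, 36.5, -145.1]), (-1, [-19.5, -8.7, 130.4, 28.8, 36.5, 34.9])]
EX -103 96 [(1, [-18.6, 2.8, 133.6, 43.4, 24.1, -71.1]), (-1, [-18.6, 2.8, 133.6, 43.4, 24.1, 108.9])]
EX -103 195 [(1, [-22.8, -10.9, 134.8, 31.8, 36.0, -61.0]), (-1, [-22.8, -10.9, 134.8, 31.8, 36.0, 119.0])]
EX -93 96 [(1, [-17.9, 3.1, 132.6, 42.0, 24.3, -69.1]), (-1, [-17.9, 3.1, 132.6, 42.0, 24.3, 110.9])]
EX -93 195 [(1, [-22.0, -10.4, 133.8, 31.1, 36.1, -59.6]), (-1, [-22.0, -10.4, 133.8, 31.1, 36.1, 120.4])]
EX -83 96 [(1, [-17.3, 3.3, 131.6, 40.6, 24.6, -67.1]), (-1, [-17.3, 3.3, 131.6, 40.6, 24.6, 112.9])]
EX -83 195 [(1, [-21.2, -9.9, 132.8, 30.4, 36.2, -58.2]), (-1, [-21.2, -9.9, 132.8, 30.4, 36.2, 121.8])]
EX -73 96 [(1, [-16.6, 3.6, 130.6, 39.3, 24.9, -65.1]), (-1, [-16.6, 3.6, 130.6, 39.3, 24.9, 114.9])]
EX -73 195 [(1, [-20.5, -9.4, 131.7, 29.7, 36.3, -56.8]), (-1, [-20.5, -9.4, 131.7, 29.7, 36.3, 123.2])]
EX -60 96 [(1, [-15.9, 4.0, 129.3, 37.6, 25.2, -62.7]), (-1, [-15.9, 4.0, 129.3, 37.6, 25.2, 117.3])]
EX -60 195 [(1, [-19.5, -8.7, 130.4, 28.8, 36.5, -55.1]), (-1, [-19.5, -8.7, 130.4, 28.8, 36.5, 124.9])]
```

```bash
python3 - 2>/dev/null <<'E'
from h import *
y=np.radians(6.0);d=np.array([np.cos(y),np.sin(y)]);x,yy=.4627,.2892
arm.movel([x,yy,.0965],vel=.15);arm.dwell(.05)
print(arm.sense()["wrist_force"])
eoat.move_gripper(.06)
arm.movel([x,yy,.16],vel=.15)
e=eul(rot((0,0,-1),(d[1],-d[0],0)))
arm.goto([x,yy,.16],e)
s,im=shot("wrist","w9");s,im=shot("top","t9");crop(im,"t9c",160,120,440,280,2.8)
print(s["time"],s["tool_pos"])
E
```

```text
[ 0.37307844  0.45084536 -0.08942425]
24.7917 [0.4626567  0.28917847 0.15989917]
```

View pics/w9.png

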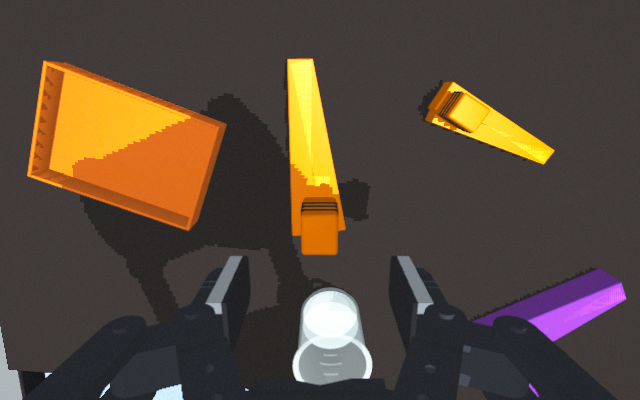

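```bash
python3 - 2>/dev/null <<'E'
from bed import *
x,yy=.4627,.2892
arm.movel([x,yy,.0965],vel=.12)
eoat.move_gripper(.01)
s=arm.sense();print(s["gripper_width"],s["tool_pos"],s["wrist_force"],s["time"])
arm.movel([x,yy,.26],vel=.25)
EM=eul(rot(-RB[:,2],-RB[:,1]))
X,Y=-12-91,-49.2
arm.goto(w((X,Y,195)).tolist(),EM);arm.dwell(.1)
s,im=shot("wrist","w10");b,f,s=tcpb();print(s["gripper_width"],b.round(1),f.round(1),s["time"])
E
```

```text
0.018777581610431276 [0.4634483  0.28963987 0.09759193] [-0.22963359  0.12954359  5.0424148 ] 25.9667
0.01908645500363156 [-102.4  -48.6  194.8] [-0.3 -0.2 -0.3] 28.3167
```

View pics/w10.png

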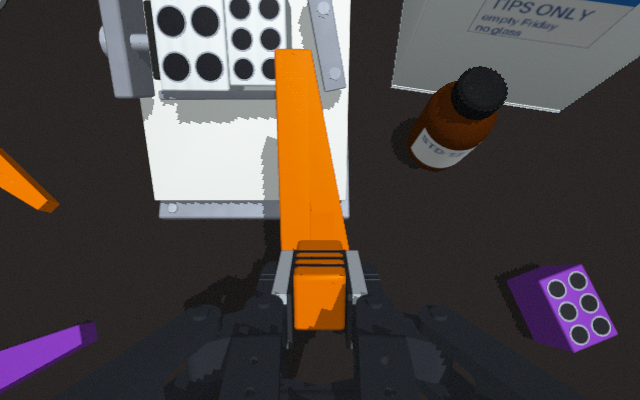

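```bash
python3 - 2>/dev/null <<'E'
from bed import *
X,Y=-12-91,-49.2
arm.movel(w((X,Y,120)).tolist(),vel=.12);arm.dwell(.1)
b,f0,s=tcpb()
shot("wrist","w11")
arm.movel(w((X,Y,101)).tolist(),vel=.06)
for z in np.arange(100,91,-.8):
    arm.movel(w((X,Y,z)).tolist(),vel=.04);arm.dwell(.03)
    b,f,s=tcpb();print(round(z,2),b.round(1),(f-f0).round(1))
    if (f-f0)[2]>3: break
print(s["time"]);shot("wrist","w12")
E
```

```text
100.0 [-102.9  -49.3  100.1] [-0.2  0.1  0.9]
99.2 [-103.   -49.2   99.2] [-1.3  0.6  0.7]
98.4 [-103.   -49.2   98.4] [-0.3  0.6  0.8]
97.6 [-102.9  -49.2   97.6] [-1.4  0.7  0. ]
96.8 [-102.9  -49.3   97.4] [-3.2  0.7 13.5]
31.125
```

View pics/w12.png

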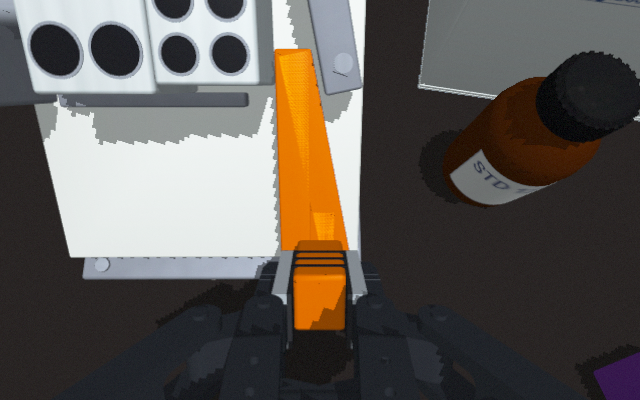

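```bash
python3 - 2>/dev/null <<'E'
from bed import *
Y=-49.2;Z=97.5
arm.movel(w((-103,Y,Z)).tolist(),vel=.04)
arm.dwell(.05);b,f0,s=tcpb();print(b.round(1),f0.round(1))
for X in np.arange(-99,-74,2.5):
    arm.movel(w((X,Y,Z)).tolist(),vel=.05);arm.dwell(.03)
    b,f,s=tcpb();print(round(X+91,2),b.round(1),(f-f0).round(1))
    if (f-f0)[0]<-7 or abs((f-f0)[1])>8: break
print(s["time"],s["gripper_width"]);shot("wrist","w13")
for X in (-115,-105,-85): print(X,arm.ik(w((X,Y,79)).tolist(),eul(rot(-RB[:,2],-RB[:,1]))))
E
```

```text
[-103.   -49.3   97.5] [-0.7 -0.3  0.5]
-8.0 [-102.6  -49.2   97.4] [-13.6  -4.4  18.7]
31.7583 0.019324534293868316
-115 [-18.70695891   5.04159591 134.3348713   48.34998331  22.09754098
  13.34281979]
-105 [-18.04262862   5.21492856 133.36702659  46.69417327  22.31253037
  15.67259886]
-85 [-16.78157021   5.6223901  131.3969548   43.52446029  22.81553403
  20.11645214]
```

View pics/w13.png

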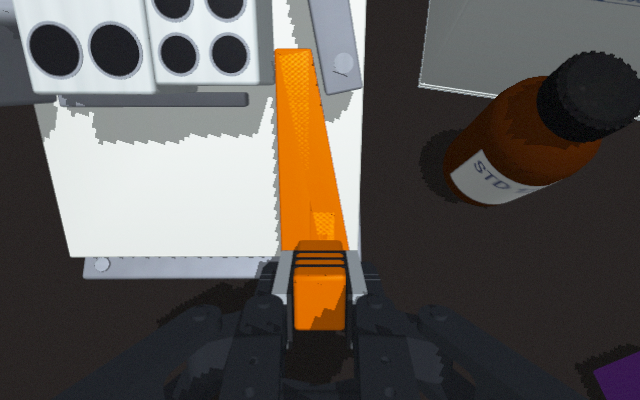

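```bash
python3 - 2>/dev/null <<'E'
from bed import *
Y=-49.2;Z=99
arm.movel(w((-103,Y,Z)).tolist(),vel=.04)
arm.dwell(.1);b,f0,s=tcpb();print(b.round(1),f0.round(1))
for X in np.arange(-101,-74,2):
    arm.movel(w((X,Y,Z)).tolist(),vel=.05);arm.dwell(.03)
    b,f,s=tcpb();print(round(X+91,2),b.round(1),(f-f0).round(1))
    if (f-f0)[0]<-6 or abs((f-f0)[1])>8 or (f-f0)[2]>8: break
print(s["time"],s["gripper_width"]);shot("wrist","w14")
E
```

```text
[-102.6  -49.2   98.9] [ 0.1 -0.  -0.7]
-10 [-100.5  -49.2   99. ] [-0.4 -1.1  0.5]
-8 [-98.8 -49.2  99. ] [ 0.2 -0.6 -0.4]
-6 [-96.9 -49.2  99. ] [0.1 0.  1. ]
-4 [-94.9 -49.2  99. ] [-1.5  0.1  0.8]
-2 [-92.9 -49.2  99. ] [-0.3  0.2 -0.7]
0 [-90.9 -49.2  99. ] [-0.7 -0.6  0.6]
2 [-89.  -49.   98.9] [-0.5  1.2 -0.7]
4 [-87.2 -48.8  98.9] [-0.6  2.5  0.1]
6 [-85.5 -48.6  98.8] [-1.   5.1 -0.3]
8 [-83.8 -48.3  98.7] [-2.1  4.7 -1.2]
10 [-82.1 -48.   98.6] [-2.8  5.6 -0.7]
12 [-80.6 -47.8  98.4] [-2.3  5.3 -1.3]
14 [-79.3 -47.6  98.2] [-4.7  5.3  1.1]
16 [-78.1 -47.3  98.1] [-7.3  4.9  1.9]
36.1333 0.01890673492284761
```

View pics/w14.png

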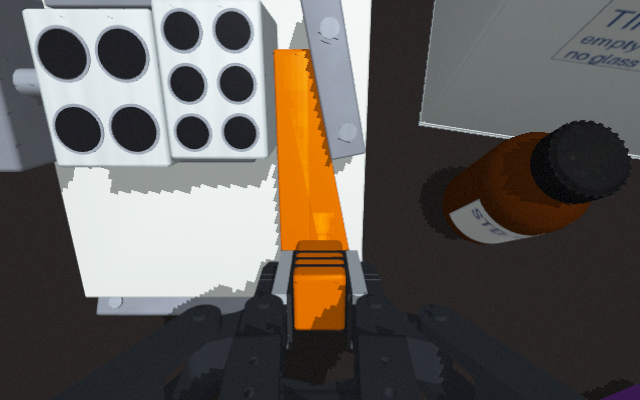

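```bash
python3 - 2>/dev/null <<'E'
from bed import *
arm.movel(w((-79,-47.2,97)).tolist(),vel=.05);arm.dwell(.05)
b,f,s=tcpb();print(b.round(1),f.round(1))
eoat.move_gripper(.045)
b,f,s=tcpb();print(b.round(1),f.round(1))
arm.movel(w((-79,-47,140)).tolist(),vel=.2)
arm.movel(w((-120,-47,140)).tolist(),vel=.2)
eoat.move_gripper(0)
b,f,s=tcpb();print(b.round(1),f.round(1),s["time"]);s,im=shot("wrist","w15")
E
```

```text
[-78.8 -47.   97.4] [-3.3  4.   5. ]
[-78.2 -47.9  97.3] [ 0.7 -0.2  0.1]
[-119.6  -47.1  140.1] [ 0.3  0.9 -0.1] 38.075
```

View pics/w15.png

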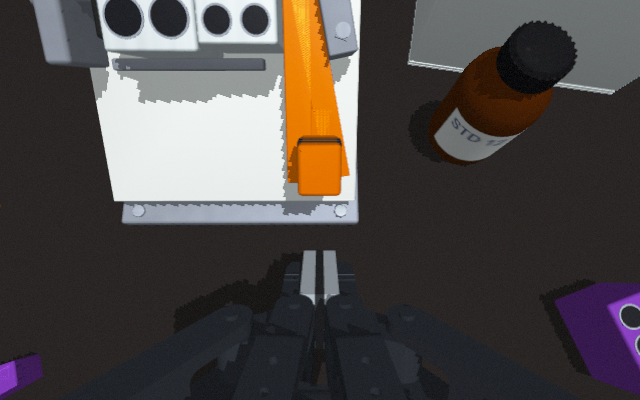

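```bash
python3 - 2>/dev/null <<'E'
from bed import *
arm.movel(w((-120,-47,78)).tolist(),vel=.15);arm.dwell(.05)
b,f0,s=tcpb();print(b.round(1),f0.round(1))
arm.movel(w((-107,-47,78)).tolist(),vel=.08)
X=-107
while X<-72:
    X+=4;Y=-47+max(0,X+103)*.18
    arm.movel(w((X,Y,78)).tolist(),vel=.05);arm.dwell(.02)
    b,f,s=tcpb();print(X,b.round(1),(f-f0).round(1))
    if (f-f0)[0]<-28 or abs((f-f0)[2])>20 or b[0]>-74: break
print(s["time"]);shot("wrist","w16");shot("scene","s16")
E
```

```text
[-119.8  -47.1   78.3] [0.6 0.  0.6]
-103 [-103.5  -46.8   78. ] [-1.7  0.8 -0.4]
-99 [-100.6  -45.5   77.6] [-4.7  0.7 -0.4]
-95 [-97.  -44.6  77.4] [-6.6  2.   0.7]
-91 [-93.4 -43.7  77.3] [-7.7  0.1  0. ]
-87 [-89.9 -42.7  77.2] [-8.   1.1  1.5]
-83 [-86.3 -41.7  77.1] [-8.6  0.7  0.6]
-79 [-82.8 -40.8  76.9] [-9.2 -0.   1.2]
-75 [-79.3 -39.9  76.8] [-9.3  1.5  0.6]
-71 [-75.7 -39.   76.7] [-9.8  1.1  0.9]
41.4583
```

View pics/w16.png

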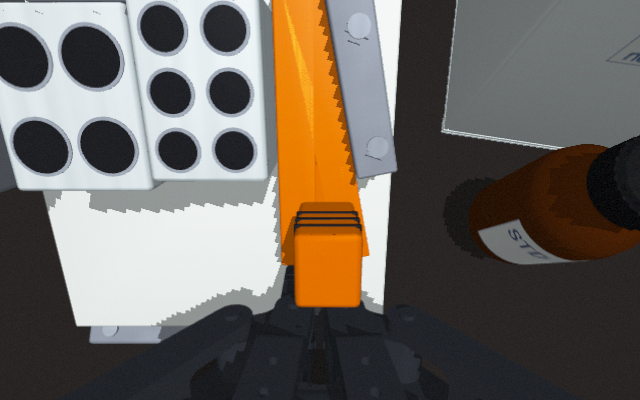

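```bash
python3 - 2>/dev/null <<'E'
from bed import *
for X in (-68,-65):
    arm.movel(w((X,-47+(X+103)*.18,78)).tolist(),vel=.05);arm.dwell(.05)
    b,f,s=tcpb();print(X,b.round(1),f.round(1))
arm.movel(w((-120,-42,80)).tolist(),vel=.12)
arm.goto(w((-55,-40,230)).tolist(),eul(rot(-RB[:,2],-RB[:,1])));arm.dwell(.3)
b,f,s=tcpb();print(b.round(1),s["time"]);s,im=shot("wrist","w17");shot("scene","s17");shot("top","t17")
E
```

```text
-68 [-73.1 -38.5  76.6] [-11.3   0.4   1.4]
-65 [-70.5 -37.9  76.5] [-11.4   0.5   1.9]
[-56.5 -39.5 228.4] 43.7583
```

View pics/w17.png

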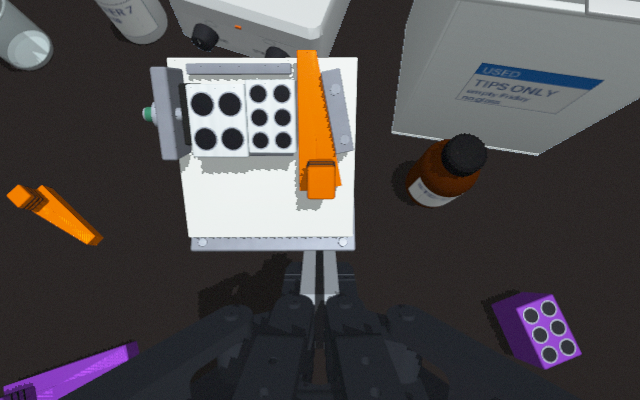

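```bash
python3 - 2>/dev/null <<'E'
from h import *
cp,im,s=load("w17");crop(im,"w17c",140,40,370,255,2.8)
E
```

```text
(no output)
```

View pics/w17c.png

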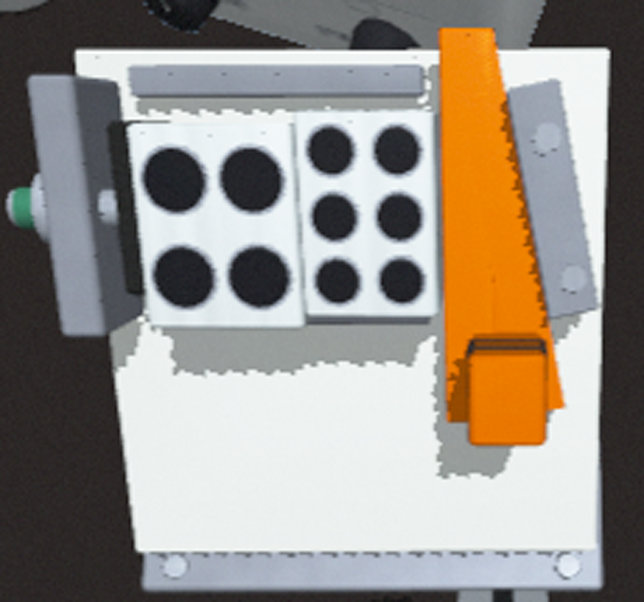

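```bash
python3 - 2>/dev/null <<'E'
from fit import *
cp,im,s=load("w17")
U=lambda a:np.array(a)/2.8+[140,40]-.32
v6,v3=fit(cp,[(41,-68,0),(41,80,0),(-110,-68,0),(-110,80,0),(36.5,-17,8),(28.5,-17,8)],U([(609,49),(75,49),(596,549),(136,551),(424,66),(424,94)]))
O=np.array([*v3[:2],.082]);R=Ro.from_euler('ZYX',[v3[2],-30,0],degrees=True).as_matrix()
for n,a,z in [("narrow",[(293,115),(433,112),(436,317),(305,318)],.045),("wide",[(128,124),(290,120),(304,325),(147,325)],.045),("tip",[(439,29),(493,29)],.02),("butt",[(447,421),(564,407)],.02),("lugtop",[(470,355),(546,353),(546,444),(470,443)],.052),("walltop",[(508,90),(552,317)],.028)]:
    print(n,((onplane(cp,U(a),O+R[:,2]*z,R[:,2])-O)@R*1000).round(1).tolist())
for fn in("scene","top"): 
    c0=campose(fn)
for n,X in [("dropper",(.4056,-.2174,.075)),("beaker",(.383,.2737,.058)),("amber",(.645,-.131,.1))]:
    print(n,proj(campose("top"),X),proj(campose("scene"),X))
_,im,_=load("s17");crop(im,"s17c",180,140,440,320,3);_,im,_=load("t17");crop(im,"t17c",160,120,440,280,2.8)
E
```

```text
6dof [ 6.53300e-01  1.25000e-02  7.98000e-02  1.56035e+01 -2.98097e+01
  4.55800e-01] rms 0.29
3dof [6.52300e-01 1.19000e-02 1.55871e+01] rms 0.61
[[-0.1 -0.2  0.7 -0.7]
 [ 0.   0.  -0.7 -0.4]
 [-0.4  0.1  0.1  1.1]
 [ 0.2  0.2 -0.2  0.6]
 [-0.  -0.6 -0.1 -1. ]
 [ 0.2  0.6  0.2  0.3]]
narrow [[23.0, 11.7, 45.0], [23.7, -21.7, 45.0], [-25.5, -21.3, 45.0], [-25.7, 11.9, 45.0]]
wide [[21.0, 51.2, 45.0], [21.9, 12.5, 45.0], [-27.5, 12.3, 45.0], [-27.5, 52.1, 45.0]]
tip [[44.0, -22.0, 20.0], [44.0, -35.8, 20.0]]
butt [[-60.2, -22.1, 20.0], [-56.1, -55.6, 20.0]]
lugtop [[-33.8, -30.0, 52.0], [-33.3, -48.9, 52.0], [-57.1, -49.2, 52.0], [-56.8, -29.7, 52.0]]
walltop [[29.1, -39.6, 28.0], [-28.7, -51.5, 28.0]]
dropper [[404.01104679 243.70706232]] [[412.39289527 193.47296878]]
beaker [[228.66753293 250.82906548]] [[259.27882429 290.99921446]]
amber [[372.9286614  158.15997905]] [[336.07485031 151.33676999]]
```

View pics/s17c.png

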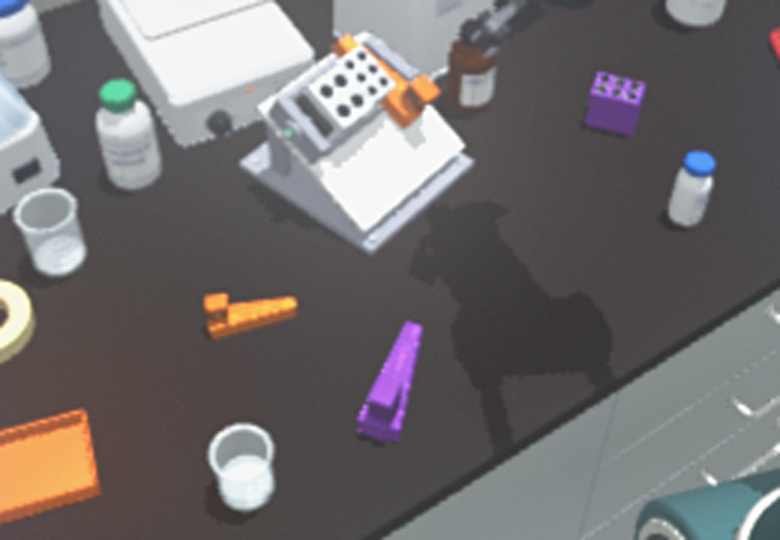

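View pics/t17c.png

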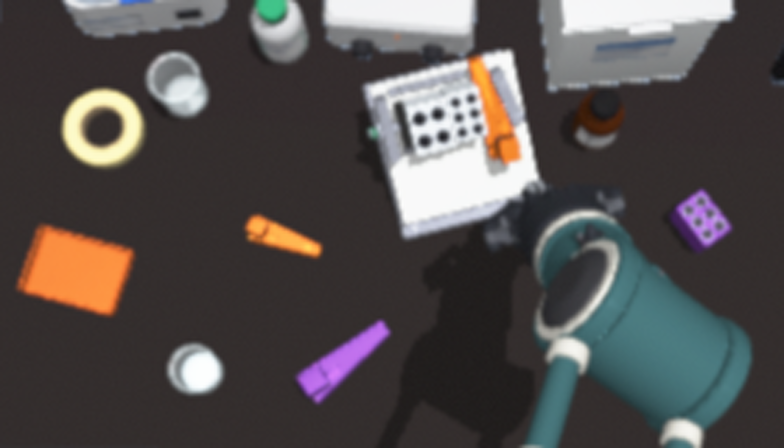

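```bash
python3 - <<'E'
from rig import arm,ticket
print(arm.sense()["time"],arm.sense()["wrist_force"]);ticket.job_done()
E
```

```text
43.9083 [-0.26385922 -1.01612599 -0.0961704 ]
the job is handed in; nothing more can be done
```

The job is handed in at 43.9 s. The narrow block is in the well and the wedge alone now holds both blocks tight against the spring pad. The hand-in gave no verdict.

**What I did**
- I set the narrow block down in the well, right of the wide one, and slid it left until the wide block met the pad.
- I laid the orange wedge in its lane, let go, and drove it up by pushing its butt with the closed fingers. The push took about 11 N at the end.
- I then backed the arm well clear.

**Last checks, in the bed frame**

| What | Measured | Allowed |
|---|---|---|
| Narrow block centre | x about −1 mm, y about −5 mm | x −6 to 6, y −14 to 0 |
| Wide block centre | x about −3 mm, y about 32 mm | x −6 to 6, y above 24 |
| Wedge thin end | x 44 mm, y −29 mm | x 20 to 60, y −48 to −22 |
| Pad pushed in | about 6.5 to 7 mm, from the block positions; green pin visible | over 4, about 6 asked |

In the views the blocks and the wedge lie flat and straight, and the three bystanders look unmoved. The wedge's contact forces could not be measured directly.

**What went wrong or disagreed**
- **First wedge grasp:** it could not reach the placing pose because of the last joint's range, so I set the wedge back down and gripped it again a half turn round.
- **First slide up the lane:** it stuck on the bed at about 14 N, and went through after I lifted the wedge 1.5 mm.
- **Cradle fits:** the free camera fits of the cradle differed by about 2 mm in height. Contact when setting the narrow block down agreed with the given 82 mm; the wedge touched about 1 mm early.

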